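# Fetch the cruet stopper from under the shelf with the trigger reacher

### The job

The glass cruet stopper has ended up far back in the low gap under the steel shelf. Take the reacher from beside the caddy, squeeze its trigger to close the jaws gently on the stopper while it is still under the shelf, bring it out held in the jaws and lifted off the worktop, and stand it upright on the middle of the blue coaster without dropping it; never touch the stopper with the fingers, do not squeeze it hard enough to crack the glass. Let the trigger open and lay the reacher flat on the worktop clear of the coaster, leaving the jar, dabba and cruet where they stand.

Things in the scene. Friction and masses are not known exactly. Their poses are not given: they have to be found in the camera images.
- reacher: Trigger reacher lying flat, 265 mm long, 0.19 kg. Origin: underside, below the middle of the handle; x along the tool to the jaws, z up. At the start the trigger's face is only about 8 mm from the caddy wall, too little for a finger: pick the tool up by its shaft, lay it down in the open, then take it by handle and trigger.
- handle_mid (a point): Point midway between the blue fixed handle plate and the yellow trigger plate, 26 mm above the tool's underside. Plates: 44 mm long (x), upright, 45 mm high; outer faces at y=+30 mm (handle) and y=-30 mm (trigger, released): 60 mm to grip. As two fingers close evenly the tool shifts in the hand: its origin lies half the trigger travel to its own -y of the fingers' middle.
- shaft_mid (a point): Point on the aluminium shaft, 95 mm ahead of the reacher's origin, 22 mm above its underside. The shaft is a bar 14 mm wide (y -7..7) from x=40 to 180 mm, z 6..28 mm. The centre of mass of the tool is near x=50 mm. Gripping here does not work the trigger.
- jaw_mid (a point): Where an item's centre is best held: x=231 mm, y=0 from the reacher's origin, 14 mm above the underside. Black fixed jaw: inner face at y=+15 mm, x 198..257, z 3..25, with a 3 mm inward lip at the tip; behind it a crossbar ends at x=198 mm, 46 mm wide. The yellow moving jaw closes from the -y side.
- trigger (a joint): Trigger travel (m), 0 released to 0.018, sprung: 6 N at 0 plus 0.3 N per mm; springs back. 3 to 4 mm holds and lifts the tool with jaws open. Each mm turns the jaw 0.04 rad: jaw gap about 51 mm at 0, 30 mm (parallel) at 10 mm. Once the jaws bite, the item feels 0.45 of the grip force above the spring's: grip with 20 to 40 N; over about 60 N cracks the glass.
- jaw: The yellow moving jaw, 81 mm long, hinged to the reacher at its x=180, y=-22 mm; origin on the hinge at the tool's underside level, x along the jaw, z up. It points 0.4 rad outwards (to the tool's -y) when open.
- stopper: Green glass cruet stopper standing upside down: round flat head at the bottom, 30 mm diameter, 18 mm high, above it the tapered plug, 18 to 15 mm diameter; 44 mm high in all, about 45 g. Origin: centre of its underside, z up. Fragile: more than 25 N from the moving jaw cracks it.
- shelf: Fixed low shelf of steel slats on four corner legs, standing on the worktop. Origin on the worktop; x points into the gap, the gap's open front is at x=-85 mm (its own frame), the back at x=+85 with a 12 mm kerb. It reaches from y=-230 to +130 mm; legs 12 mm square at the corners. Slats' underside 72 mm (cross-bars: 66 mm) above the worktop, top 78 mm. The stopper stands under it at x -15..45, y -5..55 mm.
- coaster: Fixed blue round coaster with a white ring, 80 mm diameter, 6 mm high. Origin: centre of its underside, so its top is 6 mm above it.
- caddy: Fixed clamp-on caddy box, clamped to a 50 mm high steel edge strip on its +x side, 90 (x) x 120 (y) mm, walls 45 mm high, with a brush and a whisk standing in it up to 165 mm high. Origin: centre of its underside. Its x=-45 mm wall faces the reacher.
- jar: Bystander: orange plastic jar, 60 mm diameter, 85 mm high, standing on the shelf. Origin: underside centre.
- dabba: Bystander: lidded steel dabba, 68 mm diameter, 75 mm high, standing on the shelf. Origin: underside centre.
- cruet: Bystander: green glass cruet, 62 mm diameter, 115 mm high, standing on the worktop. Origin: underside centre.

How it is judged:
On the way, in this order (a step that is already met when the one before it is completed fails the run):
1. the jaws, closed by the trigger, hold the stopper while it is still in the gap under the shelf (contact force between jaw and stopper above 1 N and value of joint trigger above 0.006 m and x of stopper in the frame of shelf above -0.07 m), for 0.2 s.
2. the stopper is out from under the shelf, held in the jaws and lifted off the worktop (contact force between jaw and stopper above 0.5 N and x of stopper in the frame of shelf below -0.1 m and height (world z) of stopper above 0.007 m), for 0.2 s.
At the end, for the whole second after the job is handed in: The stopper stands upright (within 0.1 rad) on the coaster, its centre within 22 mm of the coaster's, at rest and not touched by the reacher; the reacher lies flat (within 0.05 rad, underside within 4 mm of the worktop) at rest, clear of the coaster, its trigger released (under 2 mm) (horizontal distance between stopper and coaster below 0.022 m and height (world z) of stopper between 0.004 and 0.009 m and angle between stopper's own z axis and vertical below 0.1 rad and linear speed of each of stopper, reacher below 0.02 m/s and contact force between reacher and stopper below 0.05 N and value of joint trigger below 0.002 m and height (world z) of reacher below 0.004 m and angle between reacher's own z axis and vertical below 0.05 rad and contact force between reacher and coaster below 0.05 N).
It fails at once if the fingers touch the stopper (contact force between the fingers and stopper above 0.3 N).
It fails at once if the moving jaw presses the stopper with more than 25 N and cracks it (contact force between jaw and stopper above 25 N).
It fails at once if the stopper is dropped, knocked or flung (faster than 0.6 m/s) (linear speed of stopper above 0.6 m/s).
It fails at once if the stopper is tipped over (angle between stopper's own z axis and vertical above 0.6 rad).
It fails at once if the jar, dabba or cruet is displaced by more than 20 mm (distance of any of jar, dabba, cruet from where it was at the start of the episode above 0.02 m).
It also fails if it takes over 64 s, if anything falls off the work surface, if the arm or the gripper's body presses on something with over 40 N, if the wrist force passes 120 N, or if a joint passes its speed limit or range.

### The arm

A 6-joint arm with a two-finger parallel gripper is mounted at the origin on the work surface. World frame = base frame: x ahead of the robot, y to its left, z up, the work surface at z = 0. Lengths are in m, angles in rad, forces in N, time in s.
With the tool pointing down it reaches from about 0.3 to 0.85 m from the base axis. Payload 5.4 kg.
Tool frame: the origin (TCP) lies at the very end of the fingers, on their centre line; the grasp point (between the pads) lies 19 mm behind it; z points along the fingers, x is the direction in which the jaws open and shut, and the axes are right-handed (so a half turn about z gives the same grasp; the last joint's range is limited). The gripper opens to 85 mm and grips with 20 to 120 N. Pads are 22 mm wide; open, the fingers measure 114 mm over their backs; the gripper's body (76 mm by 85 mm) begins 54 mm behind the grasp point. The pads swing forward as they close: fully open they stand 13 mm farther back than shut.
Start: joints at [0.919, 0.158, 1.597, -0, 1.386, -0.21], TCP at [0.246, 0.52, 0.198] pointing down, gripper open.
Joint ranges: [-2.91, 2.91], [-0.94, 2.29], [0.18, 2.7], [-1.29, 4.43], [0.17, 2.64], [-3, 3]. Speed limits (rad/s): [2.57, 2.57, 3.14, 3.14, 3.14, 3.14].

### API

Orientations are given as a unit quaternion [x, y, z, w].
In Python, from cell import ctrl gives the robot as it stands. Calls block until the motion is done:
- ctrl.movep(position, orientation): joint-space move of the TCP to a pose.
- ctrl.movel(position, rotation=None, feed=0.15, until_force=None): straight line of the TCP; rotation=None keeps the orientation; feed is the mean speed in m/s. With until_force (N) it stops when the force on the tool has changed by that much, and returns True; else False.
- ctrl.set_joints(angles): joint-space move.
- ctrl.release() and ctrl.close_gripper(): open the fingers fully, or close them until they stop; the grip force is fixed at half the most.
- ctrl.pause(seconds).
- ctrl.inverse_kinematics(position, orientation): joint angles nearest the present ones, or None.
- ctrl.get_state(): the state.
- ctrl.read_camera(name): name is "scene" or "top" or "wrist"; returns the picture (480x640x3 uint8, blue, green, red); there is no depth.
- ctrl.calibration(name): a dict with "camera_matrix" (3x3 intrinsics, pixels), "k1" (the pictures are not rectified: a ray, as slopes to the right and down, at radius r is drawn at 1 + k1 r^2 times it, then the intrinsics apply), "origin" and "orientation" of the camera in the world; the wrist camera has in their place "mount" (4x4, takes a point from camera to tool coordinates, whose origin is the TCP and whose axes are the tool frame's). Camera axes: x right, y down, z forward; pixel columns grow to the right and rows downward; lengths in m; the calibration is good to about 2 mm. A picture is of the moment at which its call begins: read the wrist's pose just before it. calibration takes no time and is no camera call.
A pose or a line that the arm cannot do raises ctrl.IKError and nothing moves.
- ctrl.sign_off(): hands the job in, once; it reports no verdict.
The state is a dict: "time": time; "joint_pos": joint angles; "qvel": joint speeds; "joint_torque": joint torques, N m; "position": TCP position; "tool_rot": TCP orientation; "force": force on the tool from outside, world axes, zero at the start; "moment": the same for the moment, N m; "opening": finger opening in m.
Only numpy, scipy, OpenCV 4.12 (cv2) and the standard library are available. Lean on these libraries where they do the work, as an engineer would, in place of code of your own. Each camera call takes 0.05 s, during which the arm holds its last target.

## Working session

There is one attempt and no reset: what is moved stays moved. The work goes in short steps, each a Python script; the robot and the scene stay as the last script left them, time stands still between calls to the robot, and variables do not carry over. Pictures are saved under pics/ and viewed, and the job is handed in when it is done.

```bash
ls; mkdir -p pics
python3 - <<'E'
from cell import ctrl
import cv2
for n in ("scene","top","wrist"):
    im=ctrl.read_camera(n); cv2.imwrite(f"pics/{n}0.png",im)
    print(n,ctrl.calibration(n))
s=ctrl.get_state(); print(s)
print([x for x in dir(ctrl) if x[0]!='_'])
E
```

```text
pics
scene {'camera_matrix': array([[616.10184203,   0.        , 317.86637194],
       [  0.        , 616.10184203, 239.59596563],
       [  0.        ,   0.        ,   1.        ]]), 'k1': -0.1656281921697984, 'origin': array([1.4221628 , 0.44916897, 0.79579826]), 'orientation': array([ 0.4330956 ,  0.78610522, -0.38668742, -0.21198967])}
top {'camera_matrix': array([[501.13431199,   0.        , 315.44179185],
       [  0.        , 501.13431199, 241.1121721 ],
       [  0.        ,   0.        ,   1.        ]]), 'k1': 0.029212717731453758, 'origin': array([ 0.45955915, -0.04944509,  1.15605306]), 'orientation': array([ 0.71413845, -0.69437592,  0.07005214, -0.05423146])}
wrist {'camera_matrix': array([[425.01015599,   0.        , 320.95394796],
       [  0.        , 425.01015599, 240.62679574],
       [  0.        ,   0.        ,   1.        ]]), 'k1': -0.04576449895252054, 'mount': array([[ 9.99999387e-01,  5.27999660e-05,  1.10610200e-03,
        -1.16135173e-03],
       [-3.85457519e-04,  9.52993247e-01,  3.02991291e-01,
        -7.75490224e-02],
       [-1.03810980e-03, -3.02991
[... 270 characters left out ...]
0099476e-01]), 'qvel': array([ 0.00052215, -0.00309695, -0.00370258,  0.00147972, -0.00162679,
        0.00072036]), 'joint_torque': array([ 8.45328032e-06, -3.96380460e+01, -3.31786072e+01, -2.45810961e-04,
        5.40255613e-03, -3.09244069e-05]), 'position': array([0.24557504, 0.51933373, 0.19751977]), 'tool_rot': array([ 8.44873379e-01,  5.34965800e-01, -7.04277626e-04,  2.63808684e-04]), 'force': array([-0.13029363, -0.06424075,  0.10726485]), 'moment': array([ 0.02222119, -0.01649176,  0.00548048]), 'opening': 0.0855958607358074}
['IKError', 'calibration', 'close_gripper', 'get_state', 'inverse_kinematics', 'movel', 'movep', 'pause', 'read_camera', 'release', 'set_joints', 'sign_off']
```

View pics/scene0.png

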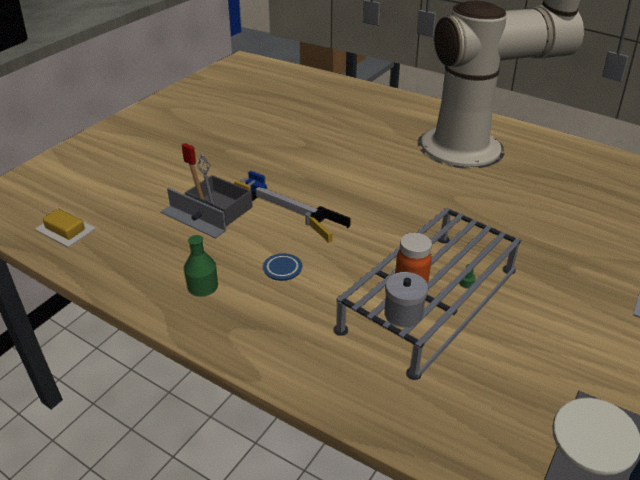

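View pics/top0.png

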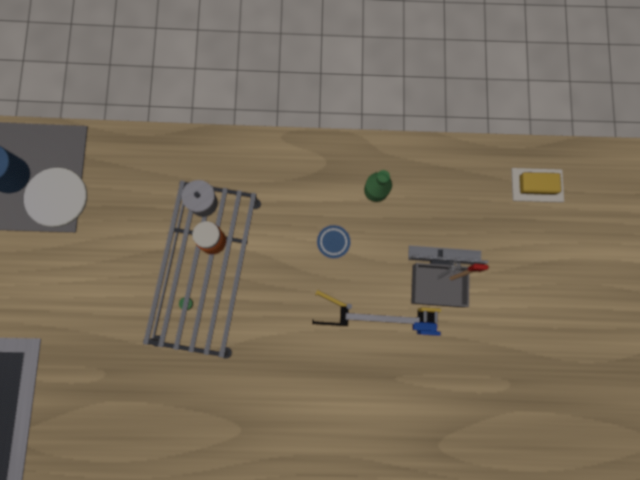

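View pics/wrist0.png

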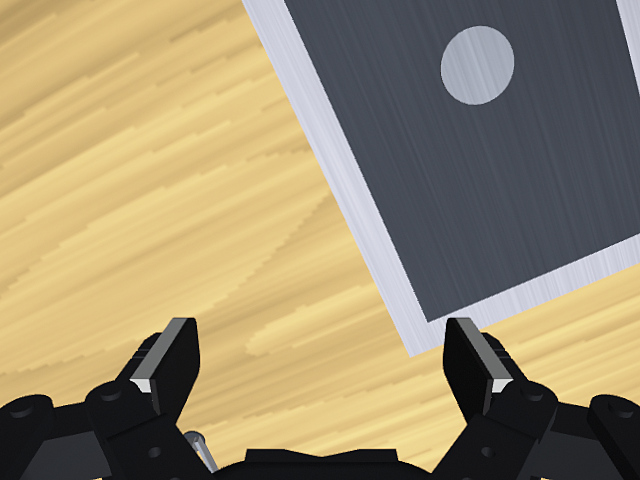

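```bash
cat > h.py <<'E'
from cell import ctrl
import numpy as np, cv2
from scipy.spatial.transform import Rotation as R
def campose(name, st=None):
    c=ctrl.calibration(name)
    if name=="wrist":
        T=np.eye(4);T[:3,:3]=R.from_quat(st["tool_rot"]).as_matrix();T[:3,3]=st["position"]
        M=T@c["mount"];return c,M[:3,3],M[:3,:3]
    return c,np.array(c["origin"]),R.from_quat(c["orientation"]).as_matrix()
def und(c,uv):
    K=c["camera_matrix"];D=np.array([c["k1"],0,0,0.])
    return cv2.undistortPoints(np.array(uv,float).reshape(-1,1,2),K,D).reshape(-1,2)
def pix2z(name,uv,z,st=None):
    c,o,Rm=campose(name,st); p=und(c,uv)
    d=np.c_[p,np.ones(len(p))]@Rm.T
    z=np.broadcast_to(z,len(p))
    return o+d*((z-o[2])/d[:,2])[:,None]
def proj(name,P,st=None):
    c,o,Rm=campose(name,st)
    rv=cv2.Rodrigues(Rm.T)[0]; 
    return cv2.projectPoints(np.array(P,float).reshape(-1,1,3),rv,-Rm.T@o,c["camera_matrix"],np.array([c["k1"],0,0,0.]))[0].reshape(-1,2)
def crop(src,dst,x0,y0,x1,y1,k):
    im=cv2.imread(src)[y0:y1,x0:x1]; cv2.imwrite(dst,cv2.resize(im,None,fx=k,fy=k,interpolation=cv2.INTER_CUBIC))
E
python3 - <<'E'
from h import *
crop("pics/top0.png","pics/top0a.png",300,220,500,350,4)
crop("pics/top0.png","pics/top0b.png",130,170,270,370,3)
crop("pics/scene0.png","pics/scene0a.png",320,200,520,350,4)
print(pix2z("top",[[334,241],[440,285],[231,352],[152,342],[257,204]],[.006,.045,0,0,0]))
E
```

```text
[[ 0.66603481 -0.11590704  0.006     ]
 [ 0.56666592 -0.35177358  0.045     ]
 [ 0.40748604  0.10995122  0.        ]
 [ 0.42543603  0.28672766  0.        ]
 [ 0.75050934  0.06785991  0.        ]]
```

View pics/top0a.png

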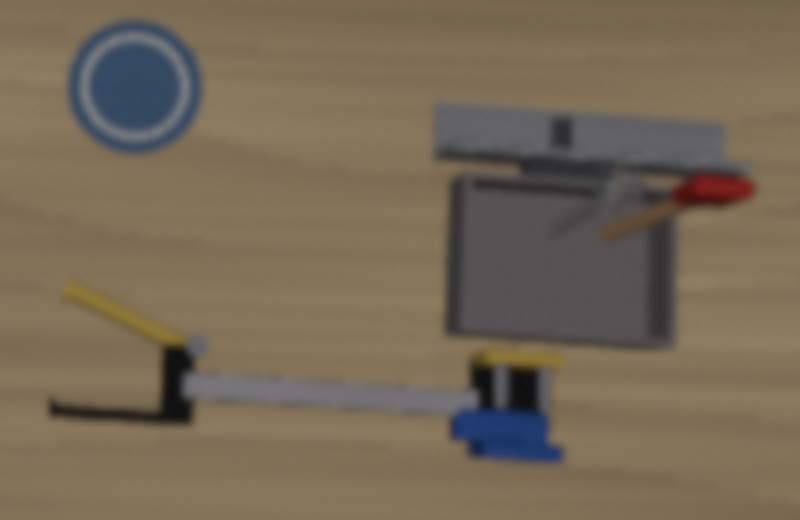

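View pics/top0b.png

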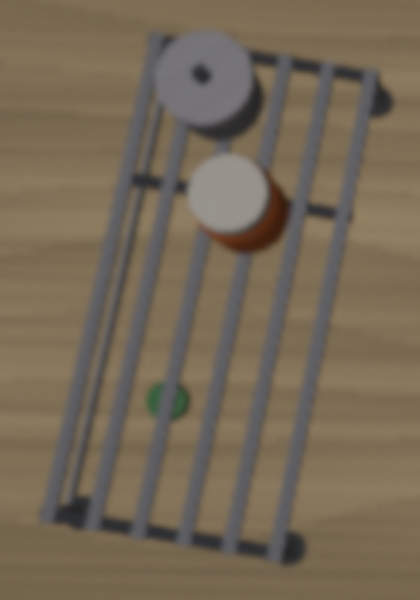

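View pics/scene0a.png

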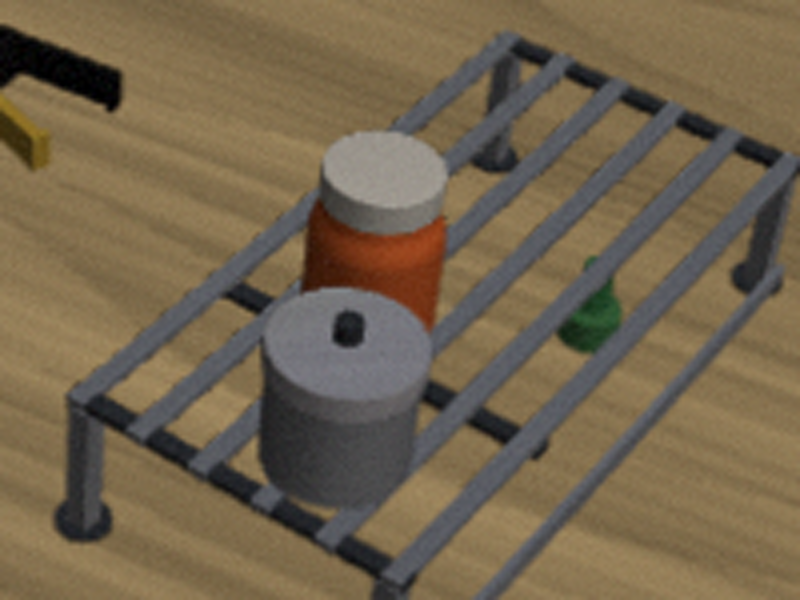

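```bash
cat >> h.py <<'E'
def quat(yaw, tilt=0.0):
    """tool down, tool y axis along heading yaw; tilt>0 leans so fingers point forward"""
    y=np.array([np.cos(yaw),np.sin(yaw),0]); z=np.array([0,0,-1.]); x=np.cross(y,z)
    q=R.from_matrix(np.c_[x,y,z])
    return (q*R.from_euler('x',-tilt)).as_quat()
def shot(name,fn):
    st=ctrl.get_state(); im=ctrl.read_camera(name); cv2.imwrite(fn,im); return st
def rfr(o,yaw,x,y):
    return np.array([o[0]+x*np.cos(yaw)-y*np.sin(yaw), o[1]+x*np.sin(yaw)+y*np.cos(yaw)])
E
python3 - <<'E'
from h import *
import pickle
for p,y in (([.5,.06,.2],1.432),([.49,-.233,.005],1.54),([.49,0,.05],1.432),([.66,-.3,.05],1.4)):
    for f in (0,np.pi): print(p,f,ctrl.inverse_kinematics(p,quat(y+f)))
print(ctrl.inverse_kinematics([.5,.04,.2],quat(1.432,.3)))
ctrl.movep([.5,.04,.2],quat(1.432,.3))
st=shot("wrist","pics/w1.png"); pickle.dump(st,open("w1.pkl","wb")); print(st["time"],st["position"])
E
```

```text
[0.5, 0.06, 0.2] 0 None
[0.5, 0.06, 0.2] 3.141592653589793 [-1.20971819e-01 -2.99579650e-02  1.79125456e+00 -4.44089210e-16
  1.38029606e+00  1.78245081e-02]
[0.49, -0.233, 0.005] 0 [-6.66686563e-01  3.13381230e-01  1.83045651e+00 -4.44089210e-16
  9.97754913e-01  2.50570242e+00]
[0.49, -0.233, 0.005] 3.141592653589793 [-6.66686563e-01  3.13381230e-01  1.83045651e+00 -4.44089210e-16
  9.97754913e-01 -6.35890236e-01]
[0.49, 0, 0.05] 0 None
[0.49, 0, 0.05] 3.141592653589793 [-2.47203960e-01  1.13993288e-01  1.96161507e+00 -4.44089210e-16
  1.06598430e+00 -1.08407633e-01]
[0.66, -0.3, 0.05] 0 [-5.92774086e-01  6.68173764e-01  1.23057423e+00 -4.44089210e-16
  1.24284466e+00  2.71961489e+00]
[0.66, -0.3, 0.05] 3.141592653589793 [-5.92774086e-01  6.68173764e-01  1.23057423e+00 -4.44089210e-16
  1.24284466e+00 -4.21977760e-01]
[-0.36819316 -0.05532213  1.84610468  0.29502352  1.42741462  2.85847265]
2.7417 [0.49999182 0.04037006 0.20001686]
```

View pics/w1.png

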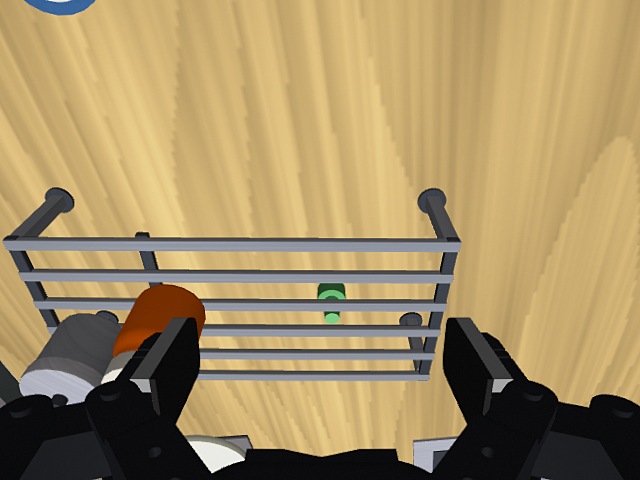

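Run:
```python
from h import *
crop("pics/w1.png","pics/w1a.png",280,220,460,340,4)
crop("pics/w1.png","pics/w1b.png",0,170,480,400,1.6)
```

```text
(no output)
```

View pics/w1a.png

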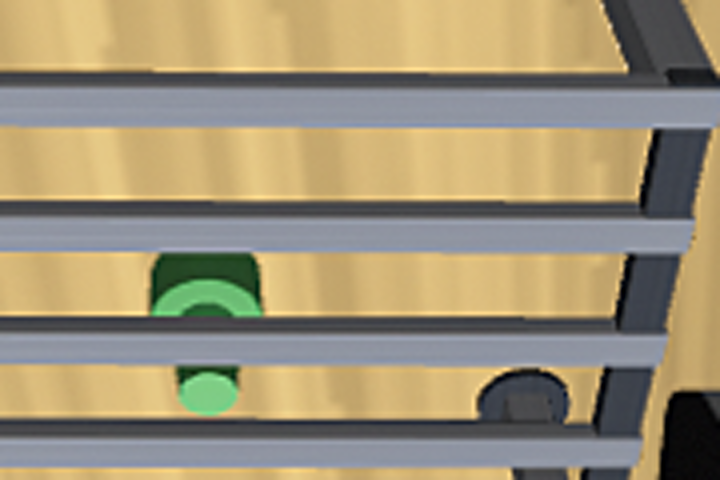

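Run:
```python
from h import *
import pickle
st=pickle.load(open("w1.pkl","rb"))
p=pix2z("wrist",[(280+208/4,220+394/4)],.044,st)[0];print("stopper",p)
th=np.linspace(0,2*np.pi,60)
for z in (.018,.0):
    P=np.c_[p[0]+.015*np.cos(th),p[1]+.015*np.sin(th),0*th+z]; u=(proj("wrist",P,st)-[280,220])*4
    print(z,u.min(0),u.max(0))
# top cam check of head top extents
for z in (.018,.0):
  P=np.c_[p[0]+.015*np.cos(th),p[1]+.015*np.sin(th),0*th+z];u=(proj("top",P)-[130,170])*3;print("top",u.min(0),u.max(0))
feet=pix2z("wrist",[(433,199),(60,200),(280+523/4,220+400/4)],[.002]*3,st);print("feet",feet)
im=cv2.imread("pics/w1.png")
# shelf fit using feet: local coords
L=np.array([[-79,124],[-79,-224],[79,124]])/1e3
def f(v):
    return (np.array([rfr(v[:2],v[2],*l) for l in L])-feet[:,:2]).ravel()
from scipy.optimize import least_squares
r=least_squares(f,[.54,.178,1.432]);print(r.x,r.fun)
d=p[:2]-r.x[:2];c,s=np.cos(r.x[2]),np.sin(r.x[2]);print("stopper in shelf",c*d[0]+s*d[1],-s*d[0]+c*d[1])
P=[[*rfr(r.x,r.x[2],*l),.078] for l in np.array([[-85,130],[-85,-230],[85,130],[85,-230]])/1e3]
print((proj("top",P)-[130,170])*3)
```

```text
stopper [0.51306623 0.21684392 0.044     ]
0.018 [148.32721183 278.5355189 ] [263.59713169 363.72229536]
0.0 [148.87411979 233.08524444] [260.44524204 317.3186435 ]
top [143.40297163 378.48812897] [184.03932675 418.97130782]
top [149.24568853 380.06463709] [189.24105661 419.92406921]
feet [[0.40617053 0.11892025 0.002     ]
 [0.75128169 0.07175966 0.002     ]
 [0.429169   0.27382111 0.002     ]]
[0.54036819 0.17984011 1.43487569] [ 0.00063661 -0.0005492   0.00031584 -0.00054349 -0.00095246  0.00109269]
stopper in shelf 0.03296303694608627 0.03206426066639355
[[281.79643253 561.69571874]
 [376.47577414  67.79726431]
 [ 39.71127603 522.29509891]
 [148.84054682  30.07288764]]
```

View pics/w1b.png

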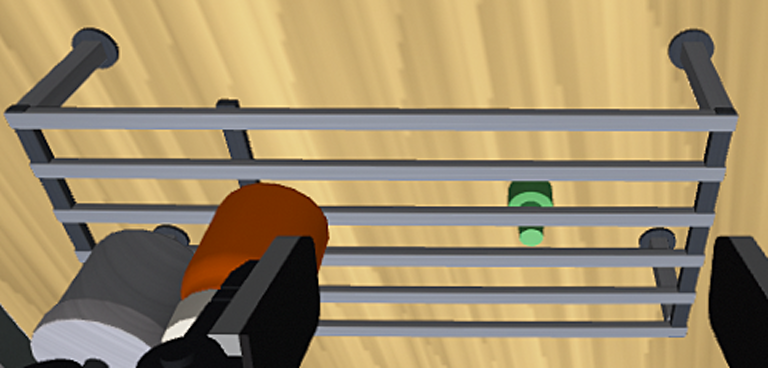

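Run:
```python
from h import *
o=(.4868,-.328);yaw=1.5397
g=rfr(o,yaw,.068,0); q=quat(yaw+np.pi)
ctrl.movep([*g,.12],q)
st=shot("wrist","pics/w2.png");print(st["time"])
import pickle;pickle.dump(st,open("w2.pkl","wb"))
P=[[*rfr(o,yaw,a/1e3,b/1e3),c/1e3] for a,b,c in ((40,7,28),(40,-7,28),(180,7,28),(180,-7,28),(22,30,45),(22,-30,45))]
print(proj("wrist",P,st))
```

```text
5.7583
[[310.93814024 268.59335749]
 [331.68749166 268.59355902]
 [309.405986    43.37495824]
 [333.5021598   43.38804605]
 [275.19676917 303.93293782]
 [367.47151683 303.92617733]]
```

View pics/w2.png

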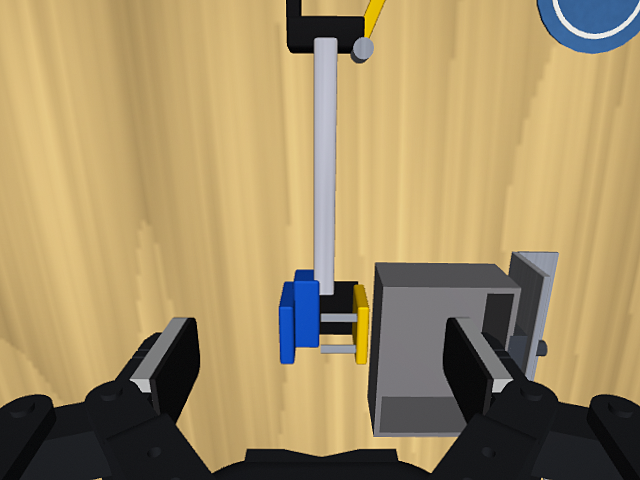

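Run:
```python
from h import *
import pickle
st=pickle.load(open("w2.pkl","rb"))
print(pix2z("wrist",[(375,264),(494,264)],.045,st), pix2z("wrist",[(313,150),(337,150),(314,290),(334,290)],.028,st),pix2z("wrist",[(285,283),(360,287)],0.0,st),pix2z("wrist",[(287,362),(363,362)],.045,st))
print(pix2z("wrist",[(288,53),(355,53)],.003,st))
```

```text
[[ 0.52212693 -0.27934618  0.045     ]
 [ 0.59788255 -0.28181119  0.045     ]] [[ 0.48529323 -0.20917039  0.028     ]
 [ 0.50016598 -0.20962634  0.028     ]
 [ 0.48254814 -0.30359947  0.028     ]
 [ 0.49626554 -0.30402778  0.028     ]] [[ 0.4600365  -0.30974368  0.        ]
 [ 0.51655447 -0.31478716  0.        ]] [[ 0.462707   -0.34904573  0.045     ]
 [ 0.51460178 -0.35068638  0.045     ]]
[[ 0.47101071 -0.14981616  0.003     ]
 [ 0.51379708 -0.15112603  0.003     ]]
```

Run:
```python
from h import *
o=(.4886,-.328);yaw=1.537
g=rfr(o,yaw,.074,0); q=quat(yaw+np.pi)
ctrl.movep([*g,.06],q)
print(ctrl.movel([*g,.005],q,feed=.06,until_force=8))
ctrl.close_gripper()
st=ctrl.get_state();print(st["time"],st["opening"],st["position"],st["force"])
ctrl.movel([*g,.05],q,feed=.08)
st=shot("top","pics/t3.png");print(st["time"],st["opening"],st["position"],st["force"])
crop("pics/t3.png","pics/t3a.png",300,220,500,370,4)
```

```text
False
7.9917 0.000261953767219386 [ 0.49109989 -0.2540304   0.00498849] [ 0.36281635 -0.3434685  -0.67373858]
8.7083 -0.00013542221547466982 [ 0.490937   -0.25391858  0.04992744] [-0.22768869  0.08938709 -0.41069012]
```

View pics/t3a.png

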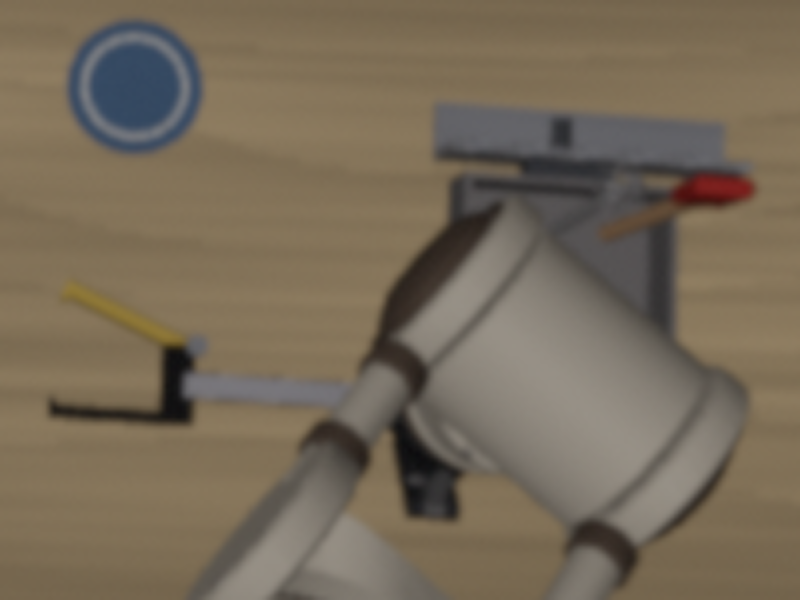

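Run:
```python
from h import *
st=shot("wrist","pics/w4.png");print(st["time"],st["opening"],st["position"],R.from_quat(st["tool_rot"]).as_matrix())
```

```text
8.7583 -0.00010093036668970773 [ 0.49068634 -0.2537271   0.04950152] [[ 9.99428974e-01 -3.37799445e-02 -8.01172446e-04]
 [-3.37794431e-02 -9.99429112e-01  6.31253918e-04]
 [-8.22038789e-04 -6.03830296e-04 -9.99999480e-01]]
```

View pics/w4.png

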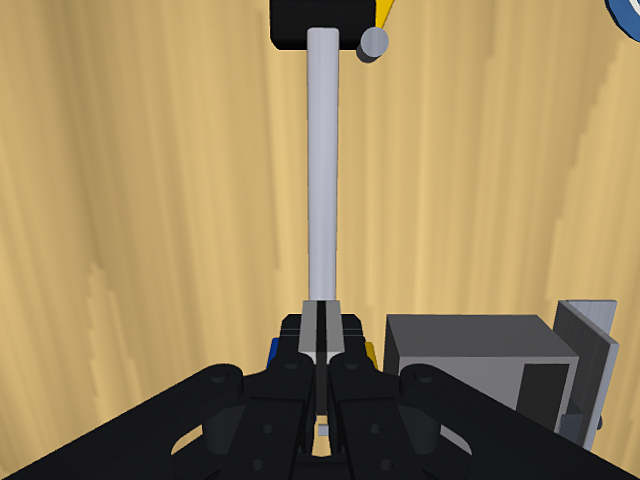

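Run:
```python
from h import *
st=shot("scene","pics/s4.png")
crop("pics/s4.png","pics/s4a.png",180,130,380,280,4)
```

```text
(no output)
```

View pics/s4a.png

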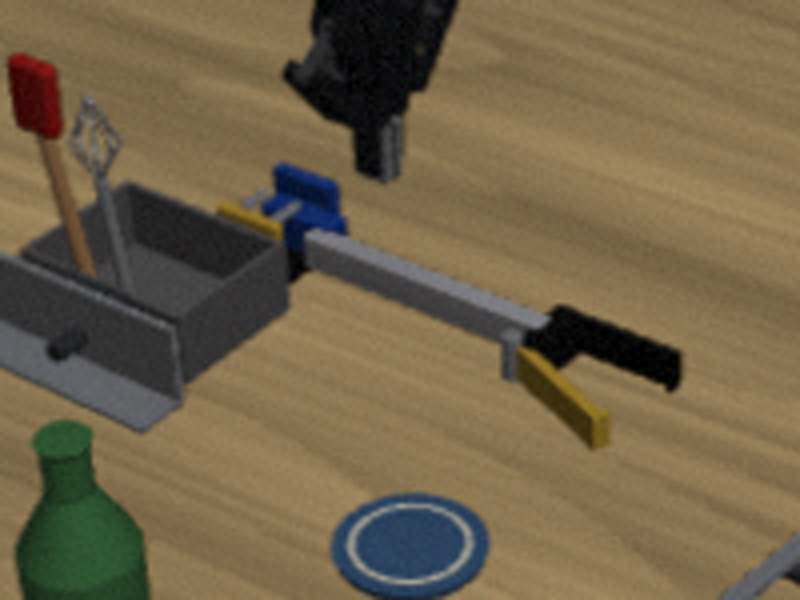

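Run:
```python
from h import *
k=lambda P:(proj("scene",P)-[180,130])*4
print(k([[.4907,-.2537,.0495],[.4907,-.2537,.028],[.4907,-.2537,0.0],[.4907,-.2537,.07],[.4919,-.233,.028],[.664,-.1155,.006]]))
```

```text
[[383.03423011 224.40434078]
 [384.62848937 256.47625686]
 [386.67540607 297.39191463]
 [381.49593217 193.28459624]
 [413.44954591 268.27942258]
 [410.86934717 537.11022642]]
```

Run:
```python
from h import *
c=ctrl.calibration("wrist");M=np.linalg.inv(c["mount"])
P=np.array([[x,y,z] for z in (0,-.019,-.03,-.05) for x in (0,) for y in (-.011,.011)])
Q=P@M[:3,:3].T+M[:3,3]
print(np.c_[P,cv2.projectPoints(Q.reshape(-1,1,3),np.zeros(3),np.zeros(3),c["camera_matrix"],np.array([c["k1"],0,0,0.]))[0].reshape(-1,2)])
crop("pics/w4.png","pics/w4a.png",240,270,400,390,5)
s=ctrl.get_state();print(s["joint_pos"],s["position"],s["opening"])
```

```text
[[ 0.00000000e+00 -1.10000000e-02  0.00000000e+00  3.21860715e+02
   2.61897822e+02]
 [ 0.00000000e+00  1.10000000e-02  0.00000000e+00  3.21810115e+02
   3.07098369e+02]
 [ 0.00000000e+00 -1.10000000e-02 -1.90000000e-02  3.21993788e+02
   2.78588301e+02]
 [ 0.00000000e+00  1.10000000e-02 -1.90000000e-02  3.21932362e+02
   3.27743402e+02]
 [ 0.00000000e+00 -1.10000000e-02 -3.00000000e-02  3.22084599e+02
   2.89985623e+02]
 [ 0.00000000e+00  1.10000000e-02 -3.00000000e-02  3.22015146e+02
   3.41733659e+02]
 [ 0.00000000e+00 -1.10000000e-02 -5.00000000e-02  3.22284224e+02
   3.15061493e+02]
 [ 0.00000000e+00  1.10000000e-02 -5.00000000e-02  3.22195280e+02
   3.72203378e+02]]
[-6.96016780e-01  2.66334733e-01  1.78543129e+00  4.28025065e-06
  1.09130579e+00 -6.62159147e-01] [ 0.49058841 -0.25364451  0.04926851] 0.00026444640656592654
```

View pics/w4a.png

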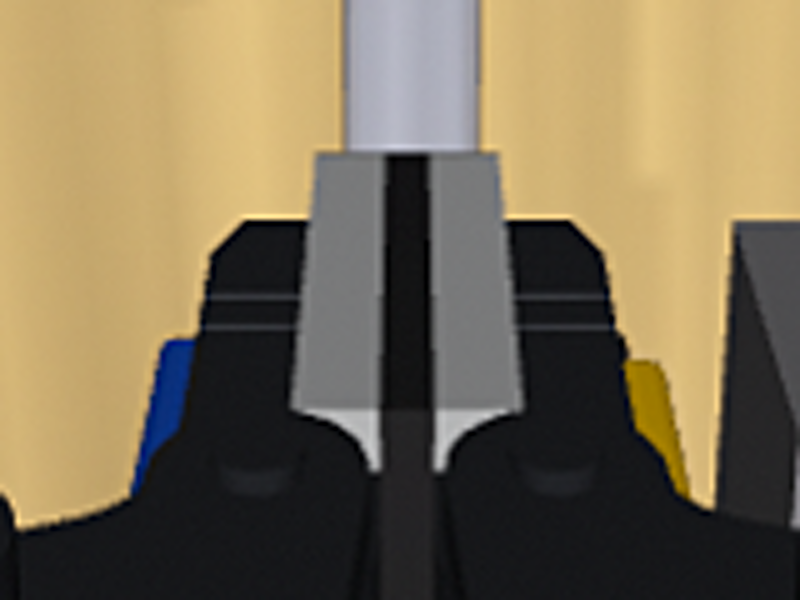

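Run:
```python
from h import *
q=quat(1.537+np.pi)
ctrl.movel([.425,-.22,.01],q,feed=.2)
print(ctrl.movel([.425,-.22,-.032],q,feed=.04,until_force=4))
s=ctrl.get_state();print(s["time"],s["position"],s["opening"],s["force"])
ctrl.movel([.425,-.22,.02],q,feed=.2)
```

```text
False
10.6333 [ 0.42523401 -0.2202007  -0.03171912] 4.739464760994138e-06 [-0.34471978  0.07477245 -0.73343357]
```

Run:
```python
from h import *
q=quat(1.537+np.pi)
ctrl.movel([.425,-.22,-.028],q,feed=.2)
print(ctrl.movel([.425,-.22,-.06],q,feed=.03,until_force=4))
s=ctrl.get_state();print(s["time"],s["position"],s["opening"],s["force"])
ctrl.movel([.425,-.22,.01],q,feed=.2)
```

```text
True
11.8667 [ 0.42552799 -0.22040453 -0.03294552] -0.00017968755651572396 [-1.76967818  0.85242005  5.81811309]
```

Run:
```python
from h import *
c=ctrl.calibration("wrist");M=np.linalg.inv(c["mount"])
P=np.array([[x,y,z] for z in (-.073,-.106) for x in (.038,.0425) for y in (-.0425,-.038)])
Q=P@M[:3,:3].T+M[:3,3]
print(np.c_[P,cv2.projectPoints(Q.reshape(-1,1,3),np.zeros(3),np.zeros(3),c["camera_matrix"],np.array([c["k1"],0,0,0.]))[0].reshape(-1,2)])
```

```text
[[ 3.80000000e-02 -4.25000000e-02 -7.30000000e-02  4.71366297e+02
   2.46015826e+02]
 [ 3.80000000e-02 -3.80000000e-02 -7.30000000e-02  4.69496585e+02
   2.62516252e+02]
 [ 4.25000000e-02 -4.25000000e-02 -7.30000000e-02  4.88713622e+02
   2.46010243e+02]
 [ 4.25000000e-02 -3.80000000e-02 -7.30000000e-02  4.86635046e+02
   2.62487028e+02]
 [ 3.80000000e-02 -4.25000000e-02 -1.06000000e-01  5.31837107e+02
   3.02753302e+02]
 [ 3.80000000e-02 -3.80000000e-02 -1.06000000e-01  5.28061795e+02
   3.24727848e+02]
 [ 4.25000000e-02 -4.25000000e-02 -1.06000000e-01  5.55797581e+02
   3.02573752e+02]
 [ 4.25000000e-02 -3.80000000e-02 -1.06000000e-01  5.51617473e+02
   3.24491938e+02]]
```

```bash
cat >> h.py <<'E'
OFF=.033
E
python3 - <<'E'
from h import *
o=(.4886,-.328);yaw=1.537
g=rfr(o,yaw,.074,0); q=quat(yaw+np.pi)
ctrl.movel([.425,-.22,.04],q,feed=.3)
ctrl.release()
ctrl.movep([*g,.04],q)
print(ctrl.movel([*g,.005-OFF],q,feed=.08,until_force=8))
ctrl.close_gripper()
st=ctrl.get_state();print(st["time"],st["opening"],st["position"],st["force"])
ctrl.movel([*g,.035-OFF],q,feed=.06)
st=shot("wrist","pics/w5.png");print(st["time"],st["opening"],st["position"],st["force"])
E
```

```text
False
15.3167 0.013019686008922714 [ 0.49137067 -0.25421094 -0.02773574] [0.69255    0.05695647 1.4829059 ]
15.9667 0.013049968135039636 [ 0.49105974 -0.25398524  0.00208664] [-0.62611028 -0.72689375 -1.64742151]
```

View pics/w5.png

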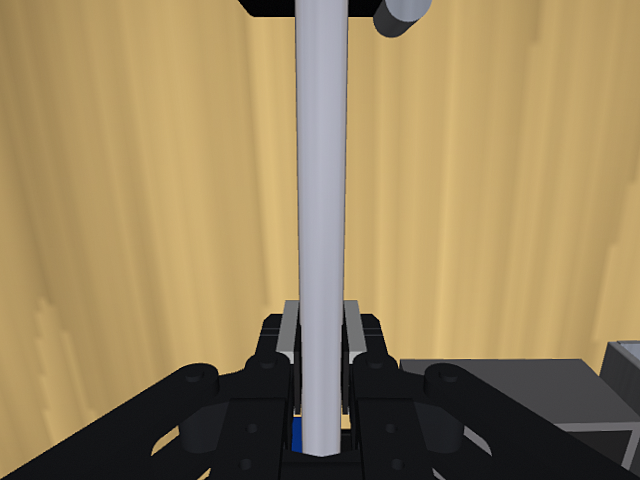

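```bash
cat >> h.py <<'E'
S=np.array([.5131,.2168]); YS=1.435; SH=(.5404,.1798)
def org(tgt,yaw,x,y): # tool origin so that tgt is at tool (x,y)
    return rfr(tgt,yaw,-x,-y)
E
python3 - <<'E'
from h import *
q=quat(YS+np.pi)
o=org(S,YS,.241,-.008); print("origin goal",o)
pre=rfr(o,YS,.074-.14,0)
ctrl.movel([*pre,.002],q,feed=.2)
ctrl.movel([*pre,-.018],q,feed=.08)
st=shot("scene","pics/s6.png");shot("top","pics/t6.png");st=ctrl.get_state();print(st["time"],st["position"],st["opening"],st["force"],st["moment"])
crop("pics/s6.png","pics/s6a.png",240,150,440,300,4)
crop("pics/t6.png","pics/t6a.png",150,230,400,380,3.2)
# predicted jaw tip & fixed jaw points in the top view for current hand pose
h=np.array(st["position"][:2]); oo=rfr(h,YS,-.074,0)
P=[[*rfr(oo,YS,a,b),c] for a,b,c in ((.257,.018,.035),(.257,.018,.013),(.198,.023,.035),(.18,-.023,.035))]
print((proj("top",P)-[150,230])*3.2,(proj("scene",P)-[240,150])*4)
E
```

```text
origin goal [ 0.47254723 -0.02089828]
17.5167 [ 0.46387518 -0.08664202 -0.01781655] 0.012828498856296807 [-0.24555635 -0.64740607 -2.19372909] [0.08694845 0.01159263 0.05218306]
[[276.08628566 298.42118833]
 [280.19364342 298.84448126]
 [359.58510084 319.69646727]
 [397.2961839  257.12237241]] [[728.91793401 349.96918889]
 [724.58161716 383.86566985]
 [638.63933939 301.31736957]
 [559.44597389 328.53743925]]
```

View pics/s6a.png

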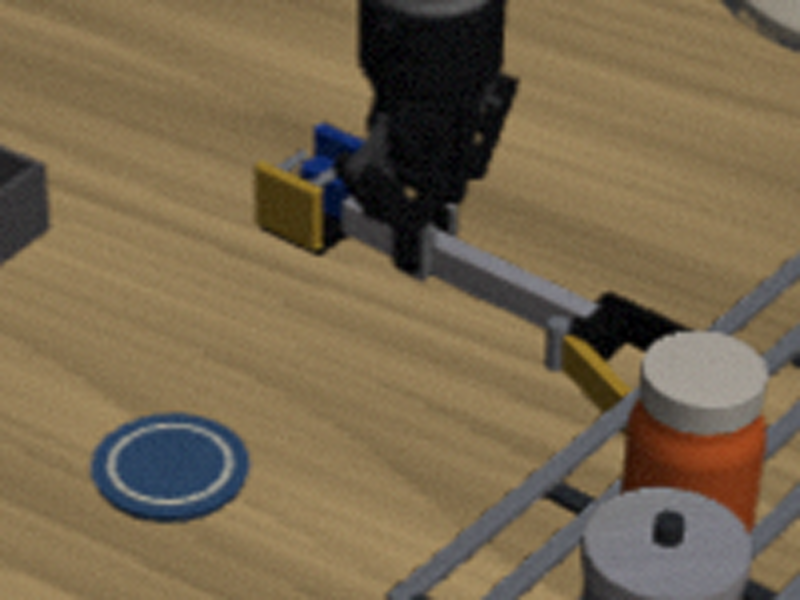

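View pics/t6a.png

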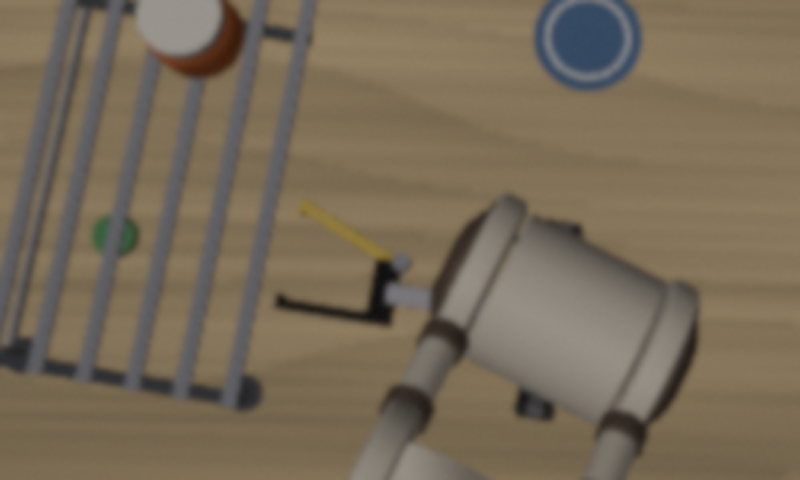

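Run:
```python
from h import *
crop("pics/t6.png","pics/t6b.png",230,285,290,340,12)
```

```text
(no output)
```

View pics/t6b.png

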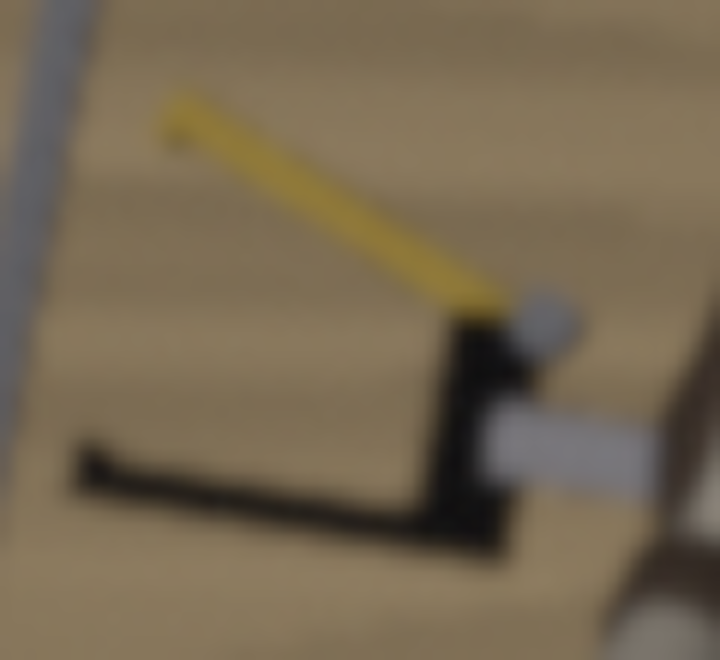

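Run:
```python
from h import *
k=[(u/12+230,v/12+285) for u,v in ((120,460),(400,510),(72,492),(495,557),(432,420),(483,445),(660,465))]
P=pix2z("top",k,[.035]*5+[.038]*2)
h=np.array([ 0.46387518,-0.08664202]); oo=rfr(h,YS,-.074,0)
c,s=np.cos(YS),np.sin(YS)
for p in P[:,:2]: d=p-oo; print(np.round([c*d[0]+s*d[1],-s*d[0]+c*d[1]],4))
d=P[0,:2]-P[1,:2];print(np.arctan2(d[1],d[0]),YS)
# stopper seen by top only
p=pix2z("top",[(150+115/3.2,230+235/3.2)],.014);print(p)
```

```text
[0.2489 0.0169]
[0.1969 0.0176]
[0.2565 0.0239]
[0.1782 0.0231]
[0.194  0.0006]
[0.1838 0.0036]
[0.1512 0.0019]
1.4217391487201485 1.435
[[0.51211956 0.21466237 0.014     ]]
```

Run:
```python
from h import *
q=quat(YS+np.pi)
o=org(S,YS,.241,-.008)
g=rfr(o,YS,.074,0)
print(ctrl.movel([*g,-.018],q,feed=.12,until_force=6))
print(ctrl.movel([*g,-.0285],q,feed=.03,until_force=3))
st=shot("top","pics/t7.png");print(st["time"],st["position"],st["opening"],st["force"],st["moment"])
crop("pics/t7.png","pics/t7b.png",165,265,245,325,10)
```

```text
False
True
19.2 [ 0.48265072  0.05203821 -0.02775742] 0.012369068949835244 [-0.1987318   0.37109638  4.4315741 ] [-0.00315779  0.13025985 -0.01292455]
```

View pics/t7b.png

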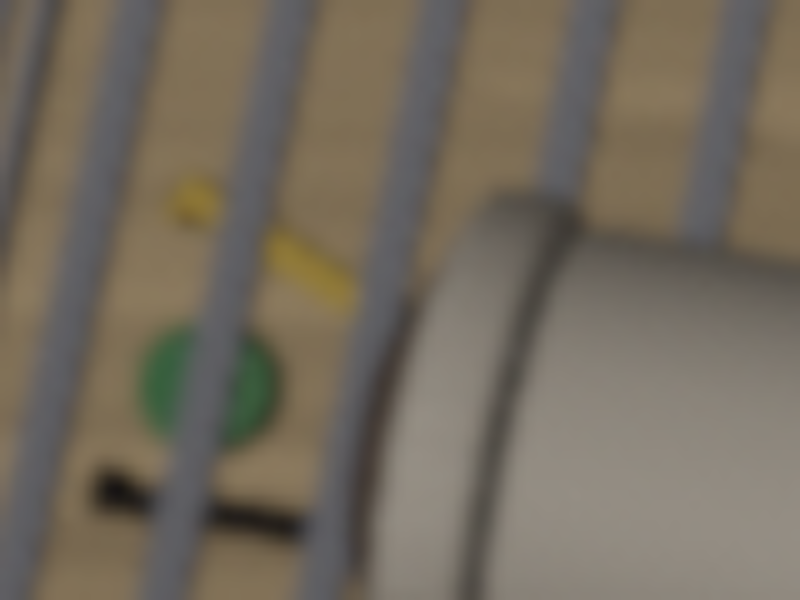

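Run:
```python
from h import *
im=cv2.imread("pics/t7.png").astype(int)
g=(im[...,1]-im[...,2]>15)&(im[...,1]-im[...,0]>3)
ys,xs=np.nonzero(g[290:320,170:205]);print(xs.min()+170,xs.max()+170,ys.min()+290,ys.max()+290)
k=[(u/10+165,v/10+265) for u,v in ((210,387),(93,492),(140,487),(295,518),(125,512))]
P=pix2z("top",k,[.018,.026,.026,.026,.026])
h=np.array([ 0.48265072,  0.05203821]); oo=rfr(h,YS,-.074,0)
c,s=np.cos(YS),np.sin(YS)
for p in P[:,:2]: d=p-oo; print(np.round([c*d[0]+s*d[1],-s*d[0]+c*d[1]],4))
print(P[0],S)
```

```text
179 191 298 308
[ 0.2379 -0.0066]
[0.2565 0.0202]
[0.2466 0.0175]
[0.2117 0.0187]
[0.2487 0.0234]
[0.51135672 0.21355661 0.018     ] [0.5131 0.2168]
```

Run:
```python
from h import *
q=quat(YS+np.pi)
st=ctrl.get_state();p=st["position"]
ctrl.release()
ctrl.movel([p[0],p[1],.03],q,feed=.2)
g=rfr(p,YS,-.074,-.004)
ctrl.movel([*g,.03],q,feed=.2)
st=shot("wrist","pics/w8.png");print(st["time"],st["position"])
shot("top","pics/t8.png");crop("pics/t8.png","pics/t8b.png",165,265,325,345,5)
```

```text
20.9083 [ 0.47572582 -0.02128448  0.0289887 ]
```

View pics/w8.png

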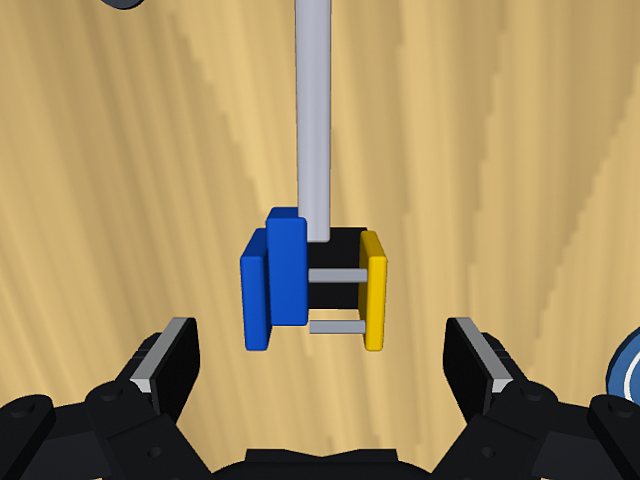

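View pics/t8b.png

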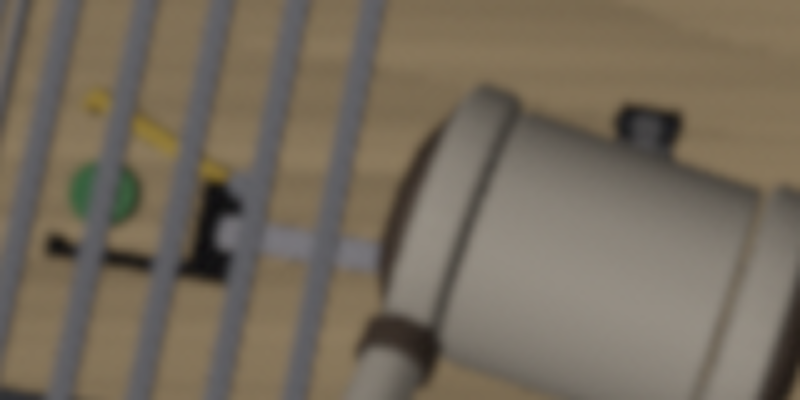

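Run:
```python
from h import *
st={"position":np.array([0.47572582,-0.02128448,0.0289887]),"tool_rot":quat(YS+np.pi)}
P=pix2z("wrist",[(246,348),(382,348),(241,258),(385,258)],.045,st)
c,s=np.cos(YS),np.sin(YS)
for p in P[:,:2]: d=p-st["position"][:2]; print(np.round([c*d[0]+s*d[1],-s*d[0]+c*d[1]],4))
```

```text
[-0.0226  0.0325]
[-0.0226 -0.0259]
[0.0186 0.0323]
[ 0.0186 -0.0253]
```

Run:
```python
from h import *
q=quat(YS+np.pi)
g=[.4757+.0006*0,-.0213]
print(ctrl.movel([*g,-.029],q,feed=.1,until_force=8))
ctrl.close_gripper()
st=ctrl.get_state();print(st["time"],st["position"],st["opening"],st["force"])
st=shot("top","pics/t9.png");crop("pics/t9.png","pics/t9b.png",165,265,245,325,10)
st=ctrl.get_state();print(st["time"],st["position"],st["opening"],st["force"])
```

```text
False
22.2 [ 0.47516553 -0.02131199 -0.02763271] 0.04837836570552506 [-7.62977753  1.21385579 14.19426061]
22.25 [ 0.47514562 -0.02129644 -0.02764258] 0.04816430540084595 [-8.59801094  1.73068885 14.90732205]
```

View pics/t9b.png

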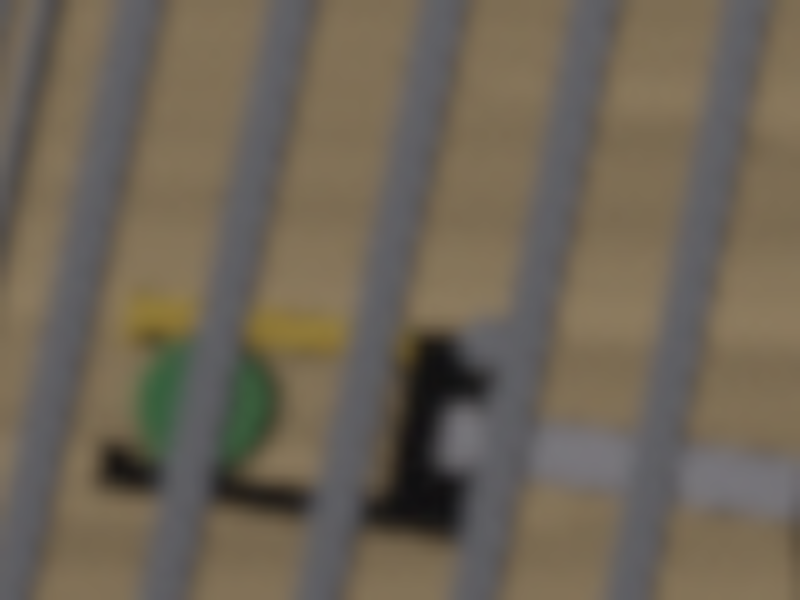

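Run:
```python
from h import *
ctrl.pause(.15)
st=ctrl.get_state();p=st["position"]
ctrl.movel([p[0],p[1],p[2]+.011],None,feed=.04)
st=shot("top","pics/t10.png");crop("pics/t10.png","pics/t10b.png",165,265,245,325,10)
shot("scene","pics/s10.png");crop("pics/s10.png","pics/s10b.png",280,150,520,330,3.3)
st=ctrl.get_state();print(st["time"],st["position"],st["opening"],st["force"],st["moment"])
```

```text
22.9583 [ 0.4749549  -0.02125267 -0.01684965] 0.048251536779120634 [-0.56763011 -0.20039752 -2.86237127] [-0.25079881 -0.00030209  0.01762873]
```

View pics/t10b.png

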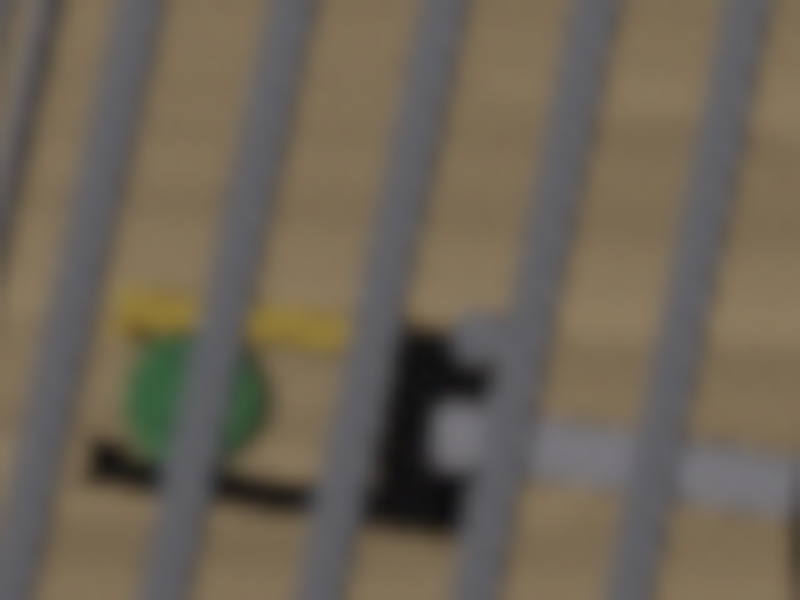

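View pics/s10b.png

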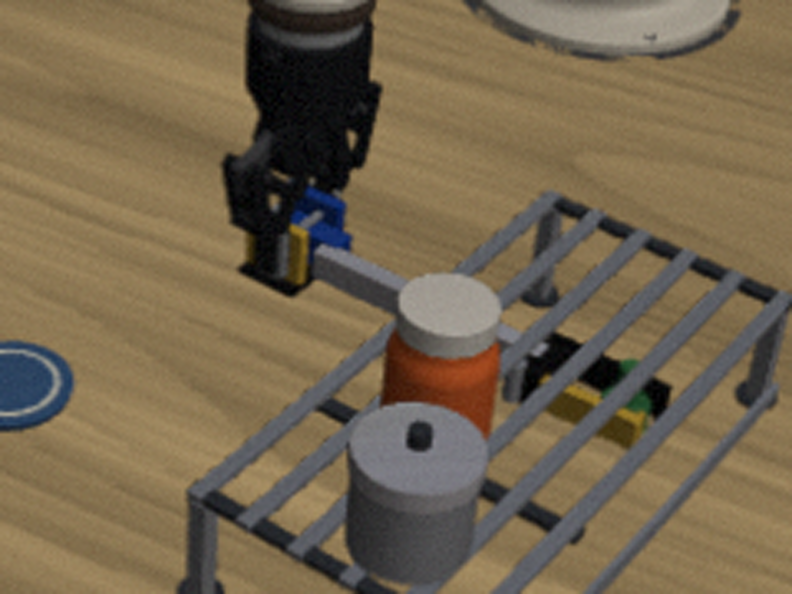

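Run:
```python
from h import *
st=ctrl.get_state();p=st["position"]
g=rfr(p,YS,-.175,0)
ctrl.movel([*g,p[2]],None,feed=.12)
ctrl.movel([*g,p[2]+.025],None,feed=.08)
ctrl.pause(.25)
shot("top","pics/t11.png");crop("pics/t11.png","pics/t11b.png",245,265,325,325,10)
shot("scene","pics/s11.png");crop("pics/s11.png","pics/s11b.png",220,130,420,280,4)
st=ctrl.get_state();print(st["time"],st["position"],st["opening"],st["force"],st["moment"])
```

```text
25.3833 [ 0.45100078 -0.19446188  0.00778394] 0.04831860120269527 [ 0.3736686   1.31697436 -2.30347889] [-0.20364487  0.0466095  -0.06354558]
```

View pics/t11b.png

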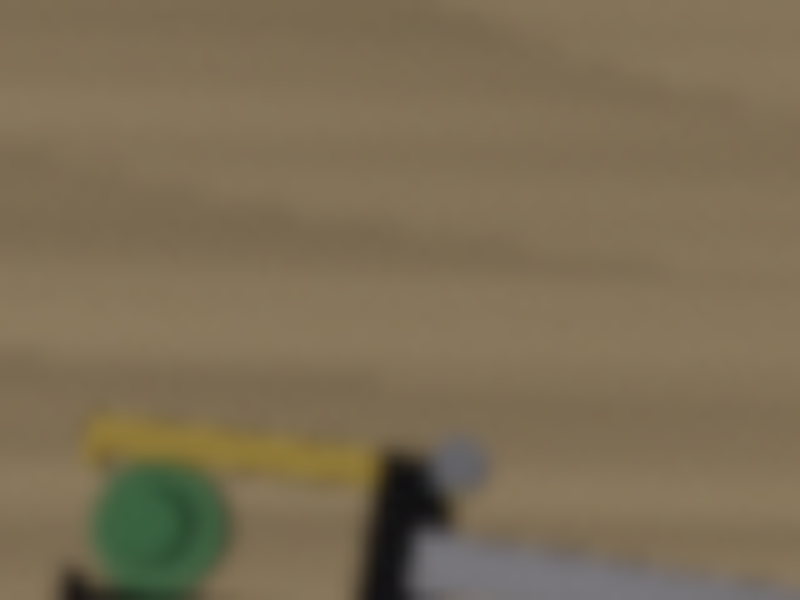

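View pics/s11b.png

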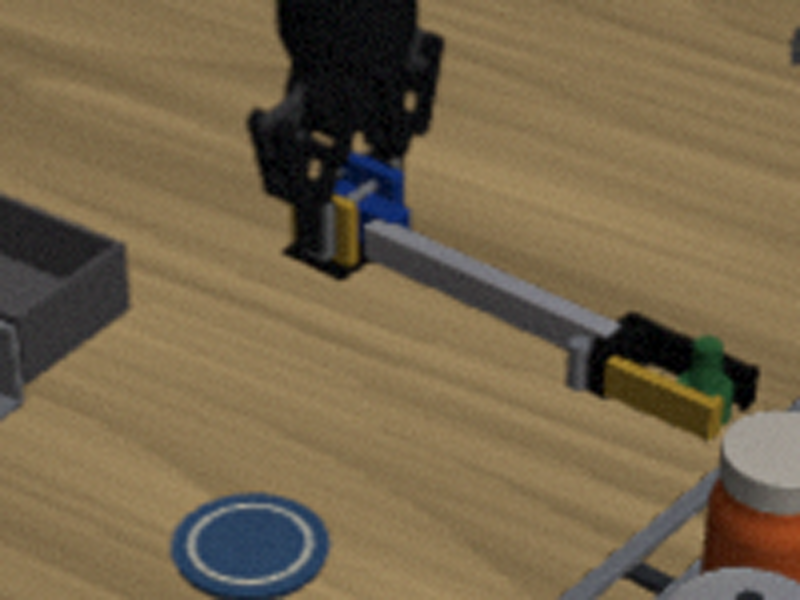

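Run:
```python
from h import *
k=[(u/10+245,v/10+265) for u,v in ((150,520),(162,525))]
P=pix2z("top",k,[.080,.054]);print(P)
st=ctrl.get_state();p=st["position"];c,s=np.cos(YS),np.sin(YS)
for w in P[:,:2]: d=w-p[:2]; r=np.array([c*d[0]+s*d[1],-s*d[0]+c*d[1]]);print(r)
r=np.array([r[0],r[1]])
C=np.array([.6642,-.1154]); yn=.3
t=rfr(C,yn,-r[0],-r[1]); print("hand target",t)
q=quat(yn+np.pi)
J=ctrl.inverse_kinematics([*t,p[2]],q);print(J,st["joint_pos"])
t3=np.array([*t,p[2]+.01]);d=np.linalg.norm(t3-p)
ctrl.movel(t3,q,feed=d/3)
st=shot("top","pics/t12.png");crop("pics/t12.png","pics/t12b.png",290,200,390,275,8)
shot("scene","pics/s12.png");crop("pics/s12.png","pics/s12b.png",160,160,360,310,4)
print(st["time"],st["position"],st["opening"],st["force"])
```

```text
[[0.48464571 0.04198488 0.08      ]
 [0.48424861 0.0415526  0.054     ]]
[ 0.23882482 -0.00132518]
[ 0.23834277 -0.00099026]
hand target [ 0.43620982 -0.18488907]
[-6.56755126e-01  1.49712617e-01  2.02294011e+00 -4.44089210e-16
  9.68939923e-01  6.14041201e-01] [-6.53708175e-01  1.91568214e-01  1.97426506e+00 -5.24122756e-06
  9.76484397e-01 -5.17854146e-01]
28.55 [ 0.43622339 -0.18489323  0.01778669] 0.048310217515063404 [ 0.70513686  0.38277143 -2.0226362 ]
```

View pics/t12b.png

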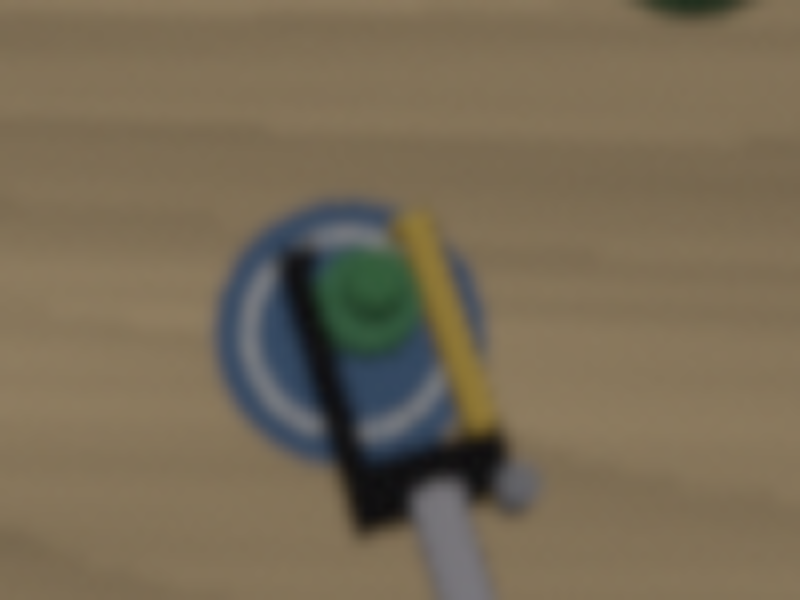

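View pics/s12b.png

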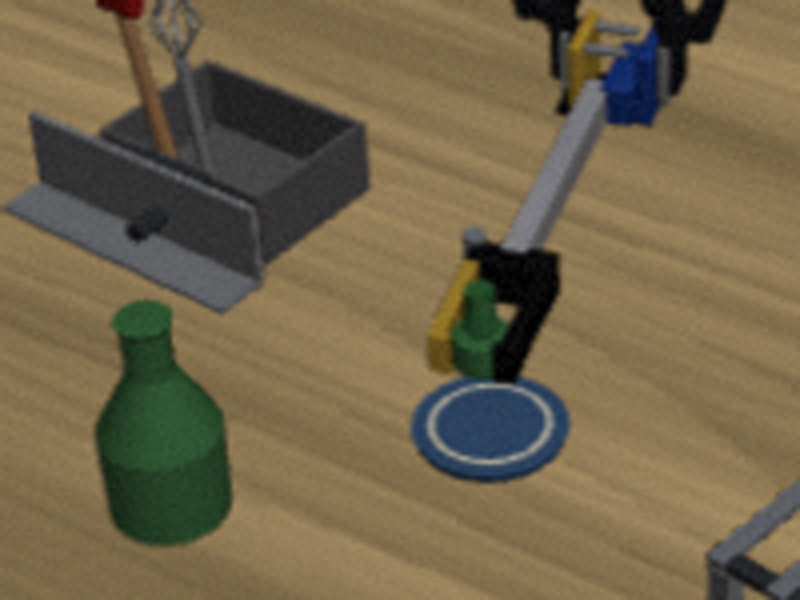

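Run:
```python
from h import *
k=[(u/8+290,v/8+200) for u,v in ((367,302),(370,292),(350,331))]
P=pix2z("top",k,[.063,.089,.006]);print(P)
d=P[2,:2]-(P[0,:2]+P[1,:2])/2; print(d)
st=ctrl.get_state();p=st["position"];g=p[:2]+d
ctrl.movel([*g,-.010],None,feed=.08)
print(ctrl.movel([*g,-.0245],None,feed=.02,until_force=2.5))
st=shot("top","pics/t13.png");crop("pics/t13.png","pics/t13b.png",290,200,390,275,8)
shot("scene","pics/s13.png");crop("pics/s13.png","pics/s13b.png",160,160,360,310,4)
print(st["time"],st["position"],st["opening"],st["force"])
```

```text
[[ 0.66325704 -0.11663757  0.063     ]
 [ 0.66119303 -0.11580155  0.089     ]
 [ 0.66512854 -0.11534053  0.006     ]]
[0.0029035  0.00087902]
True
29.8 [ 0.43884038 -0.18360135 -0.02392519] 0.048291132028929935 [-0.17179757 -0.40640159  1.88343043]
```

View pics/t13b.png

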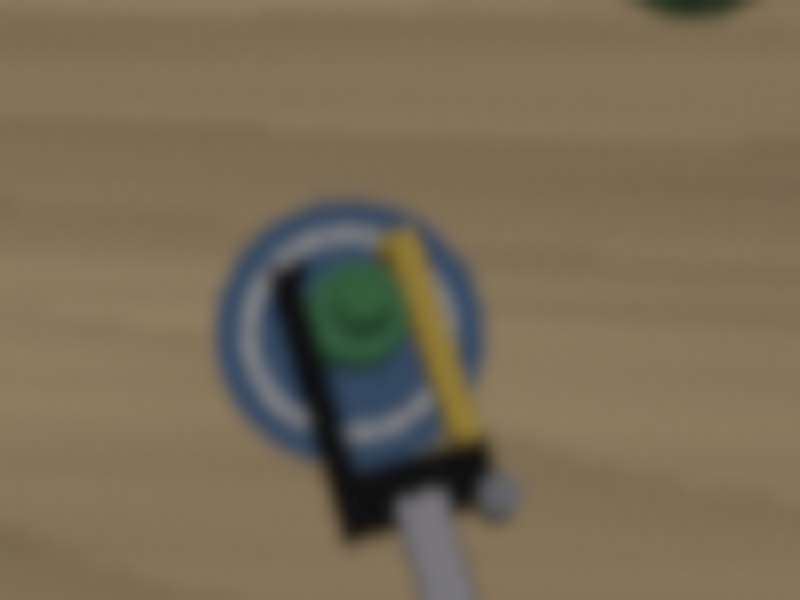

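View pics/s13b.png

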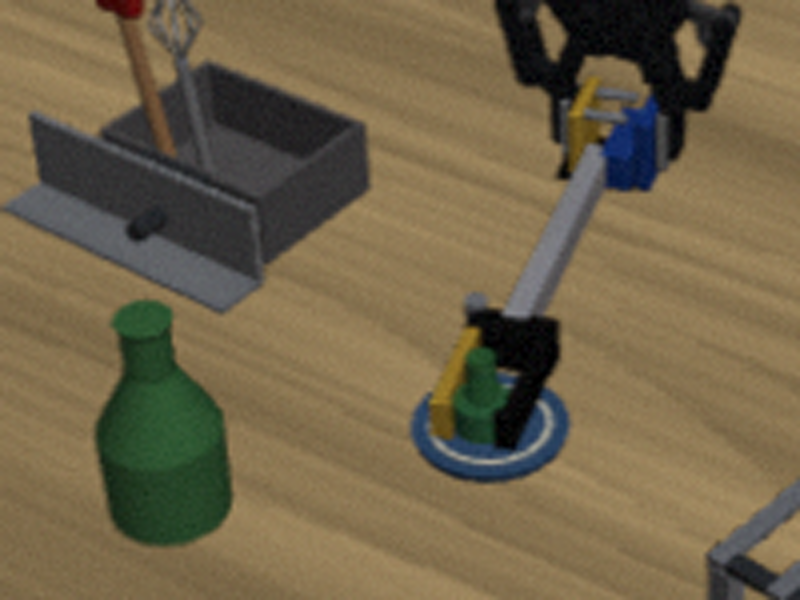

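Run:
```python
from h import *
ctrl.release()
st=ctrl.get_state();p=st["position"]
ctrl.movel([p[0],p[1],.03],None,feed=.15)
st=shot("top","pics/t14.png");crop("pics/t14.png","pics/t14b.png",290,200,390,275,8)
shot("scene","pics/s14.png");crop("pics/s14.png","pics/s14b.png",160,160,360,310,4)
shot("wrist","pics/w14.png")
print(st["time"],st["position"],st["opening"],st["force"])
```

```text
30.875 [ 0.43749073 -0.18293532  0.02975606] 0.08561712333565322 [ 0.45754036 -0.15952806 -0.56567608]
```

View pics/t14b.png

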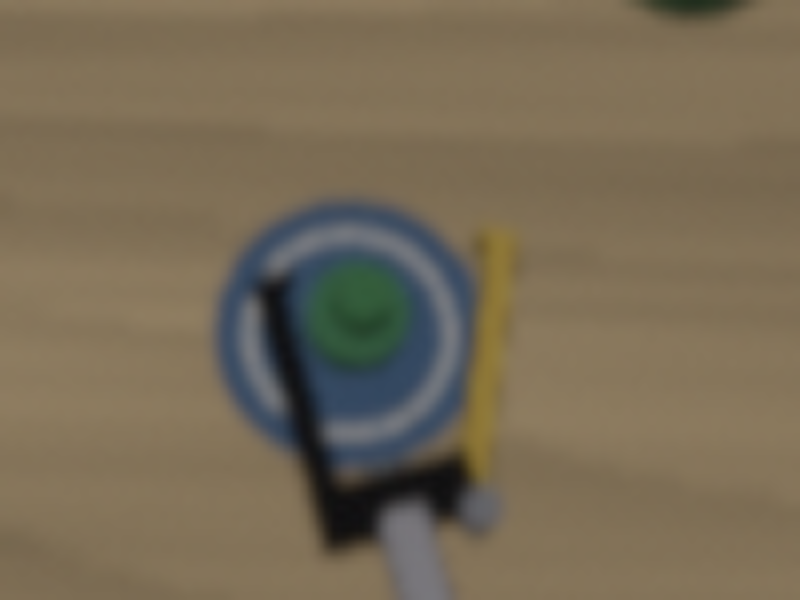

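View pics/s14b.png

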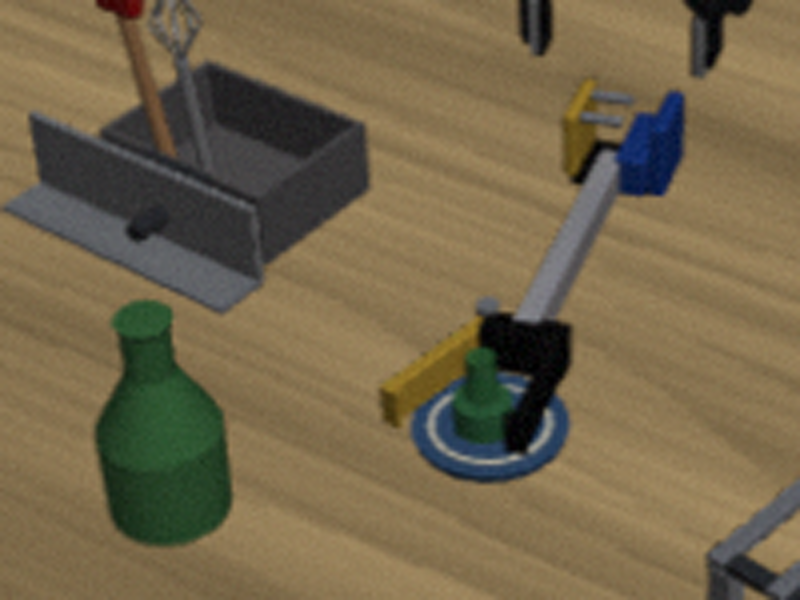

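View pics/w14.png

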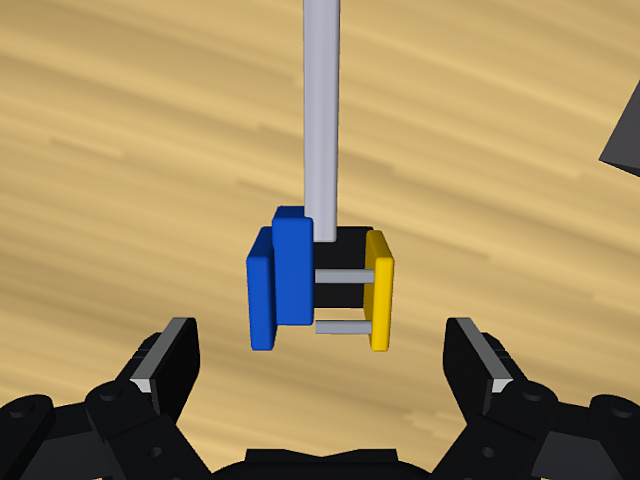

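Run:
```python
from h import *
Y=.3;q=quat(Y+np.pi)
st=ctrl.get_state();p=st["position"]
g=rfr(p,Y,.072,0)
ctrl.movel([*g,.03],q,feed=.15)
print(ctrl.movel([*g,-.027],q,feed=.06,until_force=8))
ctrl.close_gripper()
st=ctrl.get_state();print(st["time"],st["opening"],st["force"])
ctrl.movel([*g,-.020],q,feed=.03)
st=shot("top","pics/t15.png");crop("pics/t15.png","pics/t15b.png",290,200,390,275,8)
print(st["time"],st["position"],st["opening"],st["force"])
```

```text
False
33.4 0.012621076301246977 [-0.13648262 -0.18138124  1.64104802]
33.7833 [ 0.5054127  -0.16100207 -0.01990334] 0.012736491093623365 [ 0.23252814 -0.74751649 -2.21945728]
```

View pics/t15b.png

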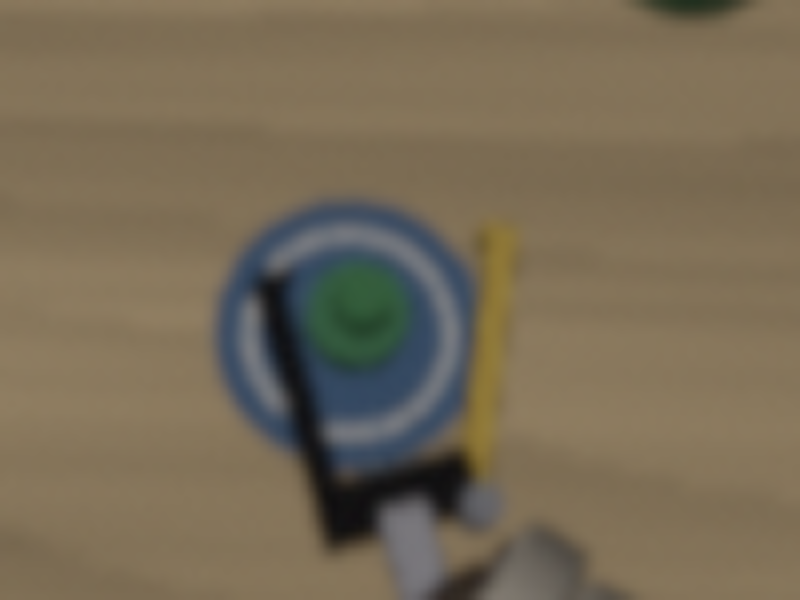

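Run:
```python
from h import *
Y=.3;q=quat(Y+np.pi)
st=ctrl.get_state();p=st["position"]
a=rfr(p,Y,0,.006); ctrl.movel([*a,-.020],q,feed=.03)
b=rfr(a,Y,-.03,0); ctrl.movel([*b,-.020],q,feed=.06)
b=rfr(a,Y,-.14,0); ctrl.movel([*b,-.020],q,feed=.12)
print(ctrl.movel([*b,-.031],q,feed=.02,until_force=3))
st=ctrl.get_state();print(st["time"],st["position"],st["opening"],st["force"])
ctrl.release()
ctrl.movel([*b,.08],q,feed=.2)
st=shot("top","pics/t16.png");crop("pics/t16.png","pics/t16b.png",290,190,450,350,3.6)
shot("scene","pics/s16.png")
print(st["time"],st["position"],st["opening"],st["force"])
```

```text
True
36.3333 [ 0.37021459 -0.19662196 -0.0277369 ] 0.01280375762658991 [0.31727543 1.30222314 4.28036542]
37.725 [ 0.36919085 -0.19603795  0.07910756] 0.0857052770991558 [ 0.00408764 -0.02053059 -0.35191371]
```

View pics/t16b.png

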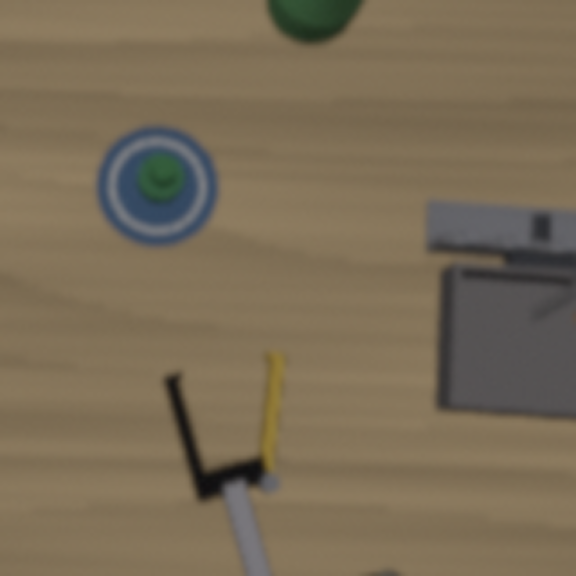

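View pics/s16.png

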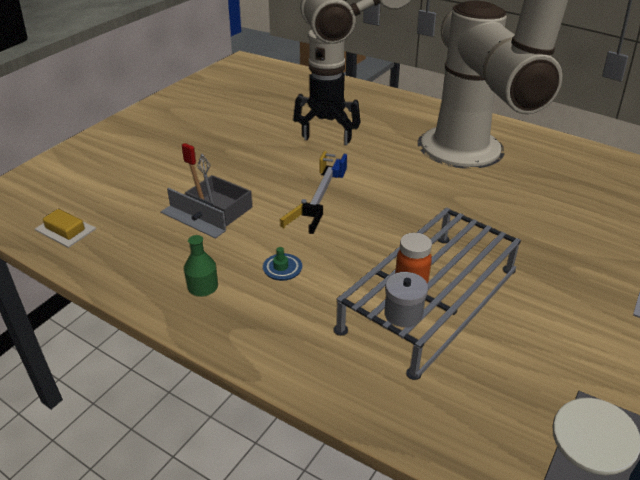

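Run:
```python
from h import *
P=pix2z("top",[(290+162/3.6,190+178/3.6),(290+157/3.6,190+186/3.6)],[.024,.006]);print(P,np.linalg.norm((P[0]-P[1])[:2]))
ctrl.sign_off()
```

```text
[[ 0.66650385 -0.11709649  0.024     ]
 [ 0.66442777 -0.11502974  0.006     ]] 0.002929434387959563
the job is handed in; nothing more can be done
```

The stopper is standing upright on the coaster and the job is handed in, at about 38 s of the 64 s allowed. `sign_off` gave no verdict.

I picked the reacher up by its shaft and laid it with its open jaws around the stopper under the shelf. I then closed the trigger on the stopper there, pulled it out lifted, and set it on the coaster. After letting the trigger open, I moved the reacher back by its shaft and laid it flat in the open.

**Last checks, from the camera images:**
- **Stopper:** upright, about 3 mm from the coaster's centre (limit 22 mm).
- **Reacher:** lying on the worktop, jaws open, clear of the coaster.
- **Jar, dabba and cruet:** they look unmoved in the pictures; I did not measure them.

**What disagreed or went wrong:**
- **Fingertips:** they end about 33 mm short of the stated TCP. My first shaft grip therefore closed above the bar without touching it. I found the offset with two probing moves down to the worktop (the second made contact) and corrected for it from then on.
- **Camera match:** the top and wrist views differed by 2–3 mm.
- **Not measured:** the force on the glass. The grip was the fixed half-force, about 60 N, so I estimate about 20 N at the jaw (limit 25 N). I held the stopper near the jaw tip to keep it low.

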